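# Put the sizing gauge away in its case and snap the lid shut

## Robot

A 6-joint arm with a two-finger parallel gripper is mounted at the origin on the work surface. World frame = base frame: x ahead of the robot, y to its left, z up, the work surface at z = 0. Lengths are in m, angles in rad, forces in N, time in s.
With the tool pointing down it reaches from about 0.35 to 0.775 m from the base axis. Payload 5.5 kg.
Tool frame: the origin (TCP) lies between the finger pads; the fingertips stand 19 mm ahead of it and the grasp point (between the pads) is the TCP; z points along the fingers, y is the line along which they close (so a half turn about z gives the same grasp; the last joint's range is limited). The gripper opens to 85 mm and grips with 20 to 120 N. Pads are 22 mm wide; open, the fingers measure 114 mm over their backs; the gripper's body (76 mm by 85 mm) begins 54 mm behind the grasp point. The pads swing forward as they close: fully open they stand 13 mm farther back than shut.
Start: joints at [-1.28, 0.313, 0.046, 1.304, 0, 1.431], TCP at [0.24, -0.523, 0.25] pointing down, gripper open.
Joint ranges: [-2.76, 2.76], [-0.86, 1.69], [-1.03, 1.26], [-2.2, 2.34], [-1.47, 1.5], [-3.14, 3.14]. Speed limits (rad/s): [2.57, 2.57, 3.14, 3.14, 3.14, 3.14].

## Interface

Orientations are given as a unit quaternion [w, x, y, z].
In Python, from workcell import env gives the robot as it stands.
- The arm moves only by the shell command python3 -m pendant 'ROWS' [FORCE]. ROWS is JSON, a list of rows, each an object with "travel": the shift along the tool's x, y, z scaled (see below), a list of three; "rot": the turn, a rotation vector about the tool's x, y, z scaled (see below), a list of three; "fingers": the opening, from -1 (shut) to 1 (fully open). In form: [{"travel": [dx, dy, dz], "rot": [wx, wy, wz], "fingers": fingers}, ...]. A call has 1 to 10 rows; each row is the pose to reach, as a shift and turn from the pose commanded when the call began, along the tool's axes at that moment; what a row does not reach only later rows make up. The controller multiplies each number of a shift by 0.12 m and each number of a turn by 60 degrees. A row lasts 1/10 s, in which the tool goes at most 50 mm and 8.59 degrees, less where a joint would pass 70% of its speed; a pose out of reach is approached as far as the arm can. A call with a number of a shift or a turn outside -1 to 1 is refused whole. A call with a gripper value outside its range is refused whole. The fingers move at their own pace and stop on an object; FORCE is the grip in N (left out, the last holds). Time passes only in rows, so rows that repeat a pose let the fingers close. It gives the time, the measured TCP pose, the force, the opening and the grip force at its end, in the units of the state.
- env.get_state(): the state, without advancing time (a new reading comes with each control period).
- env.read_camera(name): name is "side" or "top"; returns (picture, depth): 384x512x3 uint8, blue, green, red; 384x512 float32, m along the optical axis (not along the pixel's ray), 0 where there is no reading.
- env.camera_model(name): a dict with "fovy" (degrees; the focal length in pixels is half the picture's height over the tangent of half this angle, whatever the lens; pixels are square), "cx", "cy" (the principal point, pixels), "rvec" (rotation vector, rad) and "tvec" (3), from world to camera coordinates, as OpenCV has them. Camera axes: x right, y down, z forward; pixel columns grow to the right and rows downward; lengths in m; the calibration is good to about 2 mm. A picture is of the moment at which its call begins. camera_model takes no time and is no camera call.
- env.hand_in(): hands the job in; it is judged then, once.
Trained networks look in the newest picture that a camera, given by its name, has taken for a name from the list of things; names that differ only in an ending like _2 or _b are one class to them, and where a whole thing is asked for, a point or a joint stands for the part that bears it (a point fixed in the world has none). Each returns a list of dicts, best first, with "conf" (0 to 1); they miss things now and then, are a little off and sometimes report something else, mostly with a low value. They report only what shows in the picture. A call takes as long as a camera call.
- env.outline_of(camera, target): "mask" (384x512 bool, what is visible of it) and "xy" ([column, row] in pixels, amid what is visible of it).
The state is a dict: "clock": time; "joint_pos": joint angles; "qvel": joint speeds; "tau": joint torques, N m; "tcp_pos": TCP position; "orientation": TCP orientation; "wrist_force": force on the tool from outside, world axes, zero at the start; "ft_torque": the same for the moment, N m; "finger_gap": finger opening in m; "grip_force": force on a finger pad.
Only numpy, scipy, OpenCV 4.12 (cv2) and the standard library are available. Lean on these libraries where they do the work, as an engineer would, in place of code of your own. Each camera call takes 0.05 s, during which the arm holds its last target. There are 200 camera calls.

## Task

Take the flat steel sizing gauge out of the grooved wooden rest and stand it blade down in the slot of the plywood case, fully home. Then swing the case's lid shut and press its front edge down until the metal tab snaps behind the rim bar and the lid lies flush. Do not knock over or push away the bowl, the can or the wood blank.

Things in the scene. Friction and masses are not known exactly. Their poses are not given: they have to be found in the camera images.
- case: open plywood gauge case fixed to the bench, 190 (x) x 136 (y) x 85 mm high, walls 6, floor 8 mm. Origin: centre of the underside. Lid hinged on its +y rim. Along the inner top edge of the -y wall runs a round steel rim bar, 12 mm thick. In the middle a dark wooden cradle, 120 mm long in x
- slot_floor (a point): centre of the floor of the cradle's slot, 8 mm above the case's underside, axes as the case. The slot runs along x, open at both ends, 8.5 mm wide; its mouth, about 42 mm above this floor, is flared at 45 degrees
- rim_mid (a point): top of the rim bar, at its middle: 56 mm from the case's centre towards -y, 83 mm up
- lid (a joint): angle of the lid (plywood plate 190 x 136 x 8 mm, 0.2 kg): 0 shut, 1.57 upright, stop at 2.15 leaning back to the case's +y. It stays put near upright; pushed over from its back it sinks slowly below about 0.9 rad and rests ajar at about 0.17, tab on the bar; 5 to 10 N down on lid_press snaps it shut
- lid_hinge (a point): middle of the hinge axis (which runs along the case's x), at y +68 mm, z 89 mm in the case's frame
- lid_edge (a point): middle of the lid's free edge, 136 mm from the hinge axis, at half the lid's thickness; moves with the lid
- lid_press (a point): point on the lid's outer face, 112 mm from the hinge axis, right above the tab: where to press
- tab_tip (a point): lower tip of the sprung metal tab (70 mm wide, 24 mm long) under the lid near its free edge; with the lid latched it is about 22 mm below the top of the rim bar
- rest: dark wooden gauge rest fixed to the bench, 150 (x) x 70 (y) x 30 mm high, with a groove 6.5 mm wide and 25 mm deep along its x axis; origin: centre of the underside
- gauge: sizing gauge, 0.2 kg: steel blade 110 (x) x 5 (y) x 45 mm high with notches in its lower edge, and on top of it a pale wooden grip 64 (x) x 16 (y) x 25 mm; 70 mm high over all. Origin: centre of the blade's lower edge, z up. Starts standing in the rest's groove, x along the groove
- gauge_grip (a point): middle of the gauge's wooden grip, 60 mm above the blade's lower edge, 10 mm below the grip's top
- bowl: turned dark wooden bowl, 110 mm across, 45 mm high; bystander; origin: centre of the underside
- can: metal can, 70 mm across, 110 mm high; bystander; origin: centre of the underside
- blank: square wood blank, 150 x 40 x 40 mm, lying; bystander; origin: centre of the underside

How it is judged:
On the way, in this order (a step that is already met when the one before it is completed fails the run):
1. the gauge stands fully home in the case's slot (blade foot within 4 mm of the slot's floor) while the lid is still open (z of gauge in the frame of slot_floor between -0.004 and 0.004 m and y of gauge in the frame of slot_floor between -0.005 and 0.005 m and angle between gauge's own z axis and vertical below 0.17 rad and value of joint lid above 0.5 rad), for 0.2 s.
2. the lid is shut and its tab is behind the rim bar (value of joint lid below 0.045 rad and z of tab_tip in the frame of rim_mid below -0.016 m), for 0.2 s.
At the end, for the whole second after the job is handed in: Lid shut (under 0.045 rad), tab tip at least 16 mm below the rim bar's top; gauge at rest, blade down in the slot: foot within 4 mm of its floor, 5 mm of its centre line, 35 mm of its middle, within 0.17 rad of upright and 0.1 of the slot's line; bowl, can, blank not moved 30 mm or tipped (all of step 2 and z of gauge in the frame of slot_floor between -0.004 and 0.004 m and y of gauge in the frame of slot_floor between -0.005 and 0.005 m and x of gauge in the frame of slot_floor between -0.035 and 0.035 m and angle between gauge's own z axis and vertical below 0.17 rad and angle between the x axis of gauge and the x axis of case, either way round below 0.1 rad and linear speed of gauge below 0.02 m/s); the robot touches nothing.
It fails at once if the bowl is moved by 30 mm or tipped (distance of bowl from where it was at the start of the episode above 0.03 m or angle between bowl's own z axis and vertical above 0.5 rad).
It fails at once if the can is moved by 30 mm or tipped (distance of can from where it was at the start of the episode above 0.03 m or angle between can's own z axis and vertical above 0.5 rad).
It fails at once if the blank is moved by 30 mm or tipped (distance of blank from where it was at the start of the episode above 0.03 m or angle between blank's own z axis and vertical above 0.5 rad).
It also fails if it takes over 58 s, if anything falls off the work surface, if the arm or the gripper's body presses on something with over 40 N, if the wrist force passes 120 N, or if a joint passes its speed limit or range.

## Working session

There is one attempt and no reset: what is moved stays moved. The work goes in short steps, Python scripts to look and compute and a shell command to move; the robot and the scene stay as the last step left them, time stands still between calls to the robot, and variables do not carry over. Pictures are saved under pics/ and viewed, at most 10 in all, crops included, and the job is handed in when it is done.

```bash
mkdir -p pics; ls
cat > h.py <<'E'
import numpy as np, cv2
from workcell import env
def cam(n):
    m=env.camera_model(n); R=cv2.Rodrigues(np.array(m['rvec'],float))[0]; t=np.array(m['tvec'],float).ravel()
    f=192/np.tan(np.radians(m['fovy'])/2); return R,t,f,m['cx'],m['cy']
def cloud(n,d):
    R,t,f,cx,cy=cam(n); v,u=np.mgrid[0:384,0:512]
    P=np.stack([(u-cx)/f*d,(v-cy)/f*d,d],-1); return (P-t)@R   # R^T(P-t)
def proj(n,X):
    R,t,f,cx,cy=cam(n); p=np.atleast_2d(X)@R.T+t; return np.c_[f*p[:,0]/p[:,2]+cx,f*p[:,1]/p[:,2]+cy]
E
python3 - <<'E'
from h import *
for n in('side','top'):
    p,d=env.read_camera(n); cv2.imwrite(f'pics/{n}0.png',p); np.save(f'{n}0.npy',d)
    print(env.camera_model(n)); C=cloud(n,d)
    for o in ['case','lid','rest','gauge','gauge_grip','bowl','can','blank']:
        for r in env.outline_of(n,o)[:2]:
            m=r['mask']&(d>0); q=C[m]
            if len(q): print(n,o,round(r['conf'],2),np.round(r['xy']),m.sum(),np.round(np.median(q,0),3),np.round(np.percentile(q,2,axis=0),3),np.round(np.percentile(q,98,axis=0),3))
print(env.get_state())
E
```

```text
pics
{'fovy': 57.83047817821299, 'cx': 251.27489712067376, 'cy': 194.6183477174212, 'rvec': array([ 0.83292958, -2.53638651,  1.06557808]), 'tvec': array([0.49045868, 0.32979172, 0.50364625])}
side case 0.97 [346. 188.] 7270 [ 0.464 -0.113  0.13 ] [ 0.38  -0.148  0.004] [ 0.557 -0.075  0.221]
side lid 0.81 [349. 176.] 4777 [ 0.461 -0.106  0.169] [ 0.379 -0.139  0.091] [ 0.554 -0.073  0.221]
side lid 0.21 [119. 266.] 2194 [0.761 0.244 0.026] [0.697 0.199 0.006] [0.796 0.295 0.046]
side rest 0.74 [345. 187.] 7157 [ 0.463 -0.113  0.13 ] [ 0.381 -0.148  0.006] [ 0.556 -0.075  0.22 ]
side gauge_grip 0.69 [225. 295.] 764 [0.529 0.182 0.064] [0.482 0.171 0.029] [0.583 0.189 0.076]
side gauge_grip 0.56 [345. 175.] 4908 [ 0.462 -0.107  0.168] [ 0.379 -0.144  0.083] [ 0.555 -0.073  0.221]
side bowl 0.95 [120. 265.] 2189 [0.762 0.244 0.026] [0.697 0.199 0.006] [0.796 0.295 0.046]
side can 0.96 [265. 144.] 1180 [ 0.718 -0.206  0.075] [ 0.697 -0.252  0.004] [ 0.758 -0.193  0.111]
side blank 0.82 [199. 205.] 1375 [0.743 0.035 0.039] [ 0.722 -0.049  0.004] [0.777 0.096 0.042]
{'fovy': 54.2535868667
[... 1231 characters left out ...]
5]
{'clock': 0.9, 'joint_pos': array([-1.27963274e+00,  3.13181735e-01,  4.61017000e-02,  1.30362656e+00,
        2.18195886e-05,  1.43121089e+00]), 'qvel': array([ 0.00200501,  0.00024624,  0.00144123, -0.00025819, -0.0016133 ,
       -0.00105742]), 'tau': array([-5.85498638e-04, -4.80449545e+01,  2.98812550e+01,  2.50532985e-04,
       -1.04875473e-04,  1.49699240e-06]), 'tcp_pos': array([ 0.24010508, -0.52250178,  0.25033428]), 'orientation': array([4.39101373e-05, 9.76896423e-01, 2.13713306e-01, 1.42754974e-05]), 'wrist_force': array([ 0.54673021, -0.0389473 , -0.38334043]), 'ft_torque': array([-0.00313277,  0.05880474, -0.02706705]), 'grip_force': 0.0, 'finger_gap': 0.08555931856078632}
```

View pics/side0.png

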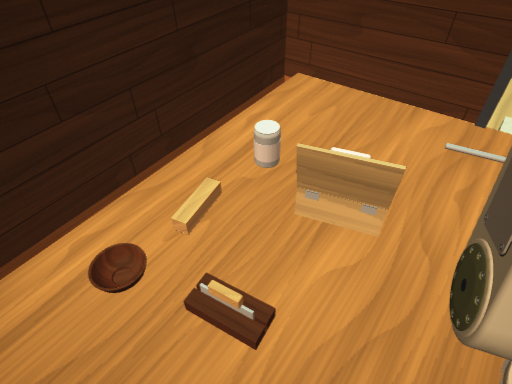

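View pics/top0.png

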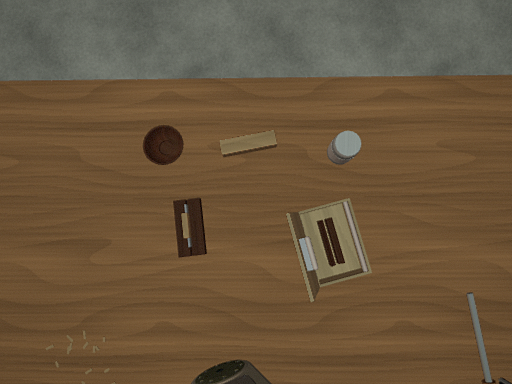

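Run:
```python
from h import *
p=cv2.imread('pics/top0.png'); s=cv2.imread('pics/side0.png')
a=cv2.resize(p[190:310,270:390],None,fx=5,fy=5,interpolation=cv2.INTER_CUBIC)
b=cv2.resize(p[190:270,160:220],None,fx=3,fy=3,interpolation=cv2.INTER_CUBIC)
im=np.zeros((600,800,3),np.uint8); im[:,:600]=a; im[:240,610:790]=b
c=cv2.resize(s[265:350,180:280],None,fx=1.9,fy=1.9,interpolation=cv2.INTER_CUBIC); im[300:300+c.shape[0],605:605+c.shape[1]]=c
cv2.imwrite('pics/crop1.png',im)
C=cloud('top',np.load('top0.npy')); S=cloud('side',np.load('side0.npy'))
def box(C,lo,hi): return C[((C>lo)&(C<hi)).all(-1)]
def rect(q,n):
    r=cv2.minAreaRect(q[:,:2].astype(np.float32)*1000); print(n,len(q),r)
rect(box(C,[.3,-.35,.075],[.65,-.05,.1]),'rim')
# table check
print('table z',np.median(box(C,[.4,0,-.02],[.6,.1,.02])[:,2]),np.median(box(S,[.4,0,-.02],[.6,.1,.02])[:,2]))
# grip top
for n,c in(('top',C),('side',S)):
    g=box(c,[.45,.12,.065],[.62,.22,.1]); rect(g,'grip '+n); print(np.median(g,0))
    r=box(c,[.42,.1,.022],[.65,.24,.036]); rect(r,'rest '+n); print(np.median(r[:,2]))
    l=box(c,[.3,-.2,.11],[.65,-.03,.3]); 
    m=l.mean(0); u,sv,vt=np.linalg.svd(l-m,full_matrices=False); print('lid',n,len(l),m,vt,sv/np.sqrt(len(l)))
w=box(S,[.3,-.2,.015],[.65,-.03,.075]); vx,vy,x0,y0=cv2.fitLine(w[:,:2].astype(np.float32),cv2.DIST_HUBER,0,.001,.001).ravel(); print('backwall',len(w),np.degrees(np.arctan2(vy,vx)),x0,y0)
```

```text
rim 943 ((491.52410888671875, -192.70367431640625), (190.339599609375, 134.65966796875), 14.823927879333496)
table z 0.002044975848354284 -0.0001523291715141306
grip top 176 ((535.647705078125, 177.99610900878906), (63.59654235839844, 16.325586318969727), 6.23262357711792)
[0.53479482 0.17708324 0.07659819]
rest top 1254 ((530.9628295898438, 177.7190399169922), (150.01914978027344, 71.12136840820312), 6.4198479652404785)
0.03196841184810374
lid top 1195 [ 0.46860137 -0.10656561  0.19880675] [[-0.96804546 -0.24943243  0.02591236]
 [-0.03673734  0.2432695   0.96926277]
 [ 0.24806925 -0.93733848  0.24465941]] [0.05113125 0.02988411 0.00802291]
grip side 380 ((533.2435302734375, 178.6299285888672), (63.86886215209961, 16.42401885986328), 6.710274696350098)
[0.53112905 0.18048549 0.07421575]
rest side 2540 ((529.4984130859375, 177.61978149414062), (151.00637817382812, 71.9178237915039), 6.22339391708374)
0.029843156972943853
lid side 4209 [ 0.46242402 -0.10346375  0.1747101 ] [[-0.96693138 -0.25503246  0.00146972]
 [-0.05247927  0.20460301  0.97743723]
 [-0.24957893  0.94503759 -0.21122099]] [0.05364987 0.0342272  0.00467485]
backwall 1742 14.87249 0.46933487 -0.12696181
```

View pics/crop1.png

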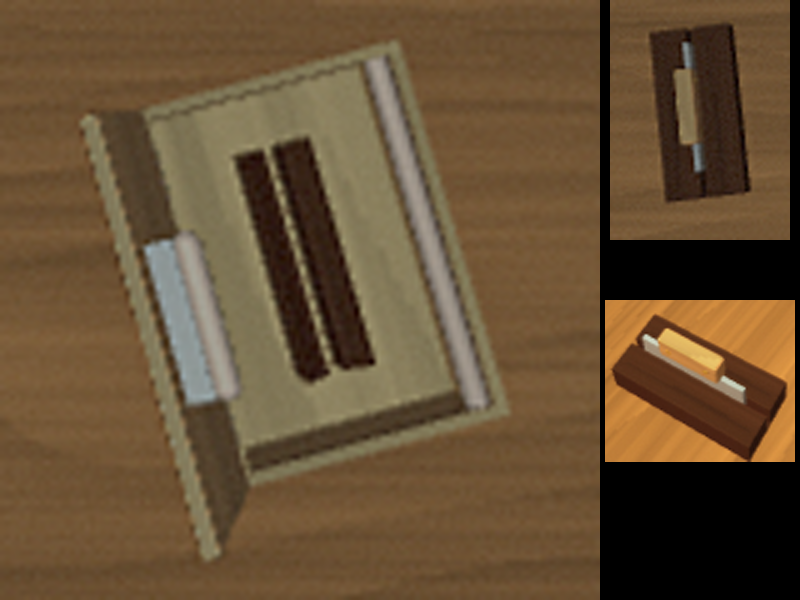

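```bash
cat >> h.py <<'E'
from scipy.spatial.transform import Rotation as Ro
def togo(p,yaw=None,label=''):
    """shift/turn still to go, in pendant units, for a tool-down pose with tool x at world yaw (deg)"""
    s=env.get_state(); w,x,y,z=s['orientation']; R=Ro.from_quat([x,y,z,w])
    d=R.inv().apply(np.array(p)-s['tcp_pos'])/.12
    yw=R.as_matrix()[:,0]; now=np.degrees(np.arctan2(yw[1],yw[0]))
    rv=None
    if yaw is not None:
        G=Ro.from_euler('z',yaw,degrees=True)*Ro.from_euler('x',180,degrees=True); rv=np.degrees((R.inv()*G).as_rotvec())/60
    print(label,'clock',round(s['clock'],2),'tcp',s['tcp_pos'].round(4),'yaw',now.round(2),'travel',d.round(3),'rot',None if rv is None else rv.round(4),'F',s['wrist_force'].round(1),'gap',round(s['finger_gap'],4),'j',np.round(s['joint_pos'],2))
E
python3 -m pendant '[{"travel":[0.87,-0.70,-0.67],"rot":[0,0,-0.9],"fingers":1},{"travel":[0.87,-0.70,-0.67],"rot":[0,0,-0.9],"fingers":1},{"travel":[0.87,-0.70,-0.67],"rot":[0,0,-0.9],"fingers":1},{"travel":[0.87,-0.70,-0.67],"rot":[0,0,-0.9],"fingers":1},{"travel":[0.87,-0.70,-0.67],"rot":[0,0,-0.9],"fingers":1},{"travel":[0.87,-0.70,-0.67],"rot":[0,0,-0.9],"fingers":1},{"travel":[0.87,-0.70,-0.67],"rot":[0,0,-0.9],"fingers":1}]' 60
python3 -c "
from h import *
togo([.40,-.22,.33],186.5)"
```

```text
clock: 1.6
tcp_pos: [0.3001, -0.4024, 0.3311]
orientation: [0.0, 0.772, 0.636, -0.0]
wrist_force: [0.0, -0.1, -0.3]
finger_gap: 0.0853
grip_force: 0.0
 clock 1.6 tcp [ 0.3001 -0.4024  0.3311] yaw 78.95 travel [1.651 0.526 0.008] rot [-3.0000e-04  8.0000e-04 -1.7925e+00] F [ 0.  -0.1 -0.3] gap 0.0853 j [-1.09  0.16  0.04  1.45 -0.    0.67]
```

```bash
python3 -m pendant '[{"travel":[1,0.4,0],"rot":[0,0,-0.9],"fingers":1},{"travel":[1,0.4,0],"rot":[0,0,-0.9],"fingers":1},{"travel":[1,0.4,0],"rot":[0,0,-0.9],"fingers":1},{"travel":[1,0.4,0],"rot":[0,0,-0.9],"fingers":1},{"travel":[1,0.4,0],"rot":[0,0,-0.9],"fingers":1},{"travel":[1,0.4,0],"rot":[0,0,-0.9],"fingers":1},{"travel":[1,0.4,0],"rot":[0,0,-0.9],"fingers":1}]'
python3 -c "
from h import *
togo([.42,-.12,.33],186.5)"
```

```text
clock: 2.3
tcp_pos: [0.3706, -0.2941, 0.3308]
orientation: [0.0, 0.399, 0.917, -0.0]
wrist_force: [-0.5, -0.4, 0.5]
finger_gap: 0.0855
grip_force: 0.0
 clock 2.3 tcp [ 0.3706 -0.2941  0.3308] yaw 132.95 travel [0.782 1.29  0.007] rot [-2.000e-04  3.000e-04 -8.926e-01] F [-0.5 -0.4  0.5] gap 0.0855 j [-0.84  0.1  -0.02  1.44 -0.   -0.02]
```

```bash
python3 -m pendant '[{"travel":[0.6,1,0],"rot":[0,0,-0.892],"fingers":1},{"travel":[0.6,1,0],"rot":[0,0,-0.892],"fingers":1},{"travel":[0.6,1,0],"rot":[0,0,-0.892],"fingers":1},{"travel":[0.6,1,0],"rot":[0,0,-0.892],"fingers":1},{"travel":[0.6,1,0],"rot":[0,0,-0.892],"fingers":1},{"travel":[0.6,1,0],"rot":[0,0,-0.892],"fingers":1},{"travel":[0.6,1,0],"rot":[0,0,-0.892],"fingers":1}]'
python3 -m pendant '[{"travel":[-0.3,1,0],"rot":[0,0,0],"fingers":1},{"travel":[-0.3,1,0],"rot":[0,0,0],"fingers":1},{"travel":[-0.3,1,0],"rot":[0,0,0],"fingers":1}]'
python3 -m pendant '[{"travel":[-0.3,1,0],"rot":[0,0,0],"fingers":1},{"travel":[-0.3,1,0],"rot":[0,0,0],"fingers":1},{"travel":[-0.3,1,0],"rot":[0,0,0],"fingers":1}]'
python3 -c "
from h import *
togo([.5335,.178,.15],186.5)"
```

```text
clock: 3.0
tcp_pos: [0.41, -0.1598, 0.3309]
orientation: [0.0, -0.056, 0.998, -0.0]
wrist_force: [-0.1, -0.2, 0.1]
finger_gap: 0.0854
grip_force: 0.0
clock: 3.3
tcp_pos: [0.4327, -0.0345, 0.3309]
orientation: [0.0, -0.055, 0.999, 0.0]
wrist_force: [0.3, -1.0, 0.1]
finger_gap: 0.0854
grip_force: 0.0
clock: 3.6
tcp_pos: [0.4556, 0.0894, 0.3309]
orientation: [0.0, -0.055, 0.998, 0.0]
wrist_force: [0.4, -0.9, 0.1]
finger_gap: 0.0854
grip_force: 0.0
 clock 3.6 tcp [0.4556 0.0894 0.3309] yaw -173.64 travel [-0.726  0.661  1.508] rot [ 0.0006  0.0007 -0.0024] F [ 0.4 -0.9  0.1] gap 0.0854 j [ 0.02  0.08 -0.04  1.44  0.   -0.09]
```

```bash
python3 -m pendant '[{"travel":[-0.72,0.63,1],"rot":[0,0,0],"fingers":1},{"travel":[-0.72,0.63,1],"rot":[0,0,0],"fingers":1},{"travel":[-0.72,0.63,1],"rot":[0,0,0],"fingers":1},{"travel":[-0.72,0.63,1],"rot":[0,0,0],"fingers":1},{"travel":[-0.72,0.63,1],"rot":[0,0,0],"fingers":1},{"travel":[-0.72,0.63,1],"rot":[0,0,0],"fingers":1}]'
python3 -c "
from h import *
togo([.5335,.178,.07],186.4)"
```

```text
clock: 4.2
tcp_pos: [0.5331, 0.1704, 0.2115]
orientation: [-0.0, -0.054, 0.999, -0.0]
wrist_force: [0.2, -0.6, 0.1]
finger_gap: 0.0853
grip_force: 0.0
 clock 4.2 tcp [0.5331 0.1704 0.2115] yaw -173.8 travel [-0.011  0.063  1.179] rot [-0.0004 -0.0001 -0.0033] F [ 0.2 -0.6  0.1] gap 0.0853 j [ 0.17  0.3  -0.07  1.2  -0.    0.06]
```

```bash
python3 -m pendant '[{"travel":[-0.01,0.063,0.95],"rot":[0,0,0],"fingers":1},{"travel":[-0.01,0.063,0.95],"rot":[0,0,0],"fingers":1},{"travel":[-0.01,0.063,0.95],"rot":[0,0,0],"fingers":1},{"travel":[-0.01,0.063,0.95],"rot":[0,0,0],"fingers":1}]'
python3 - <<'E'
from h import *
togo([.5335,.178,.07],186.4)
p,d=env.read_camera('side'); cv2.imwrite('pics/side1.png',cv2.resize(p[180:370,120:330],None,fx=2.5,fy=2.5))
E
```

```text
clock: 4.6
tcp_pos: [0.5321, 0.1772, 0.0961]
orientation: [-0.001, -0.053, 0.999, -0.0]
wrist_force: [-0.4, 0.1, 0.4]
finger_gap: 0.0853
grip_force: 0.0
 clock 4.6 tcp [0.5321 0.1772 0.0961] yaw -173.87 travel [-0.013  0.005  0.218] rot [-0.0004 -0.0026 -0.0044] F [-0.4  0.1  0.4] gap 0.0853 j [ 0.18  0.38 -0.25  0.94 -0.    0.07]
```

View pics/side1.png

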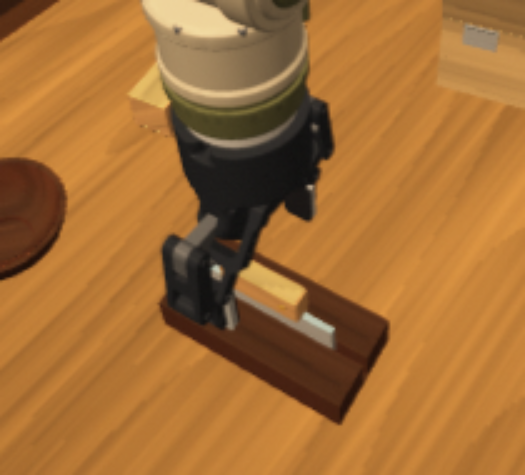

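```bash
python3 -m pendant '[{"travel":[-0.01,0.006,0.215],"rot":[0,0,0],"fingers":1},{"travel":[-0.01,0.006,0.215],"rot":[0,0,0],"fingers":1},{"travel":[-0.01,0.006,0.215],"rot":[0,0,0],"fingers":-1},{"travel":[-0.01,0.006,0.215],"rot":[0,0,0],"fingers":-1},{"travel":[-0.01,0.006,0.215],"rot":[0,0,0],"fingers":-1},{"travel":[-0.01,0.006,0.215],"rot":[0,0,0],"fingers":-1},{"travel":[-0.01,0.006,0.215],"rot":[0,0,0],"fingers":-1},{"travel":[-0.01,0.006,0.215],"rot":[0,0,0],"fingers":-1},{"travel":[-0.01,0.006,0.215],"rot":[0,0,0],"fingers":-1},{"travel":[-0.01,0.006,0.215],"rot":[0,0,0],"fingers":-1}]' 60
python3 -c "
from h import *
togo([.5335,.178,.07],186.4)"
```

```text
clock: 5.65
tcp_pos: [0.5353, 0.1792, 0.0716]
orientation: [0.001, -0.054, 0.999, -0.0]
wrist_force: [-1.0, -1.6, 6.1]
finger_gap: 0.0148
grip_force: 59.4
 clock 5.65 tcp [0.5353 0.1792 0.0716] yaw -173.8 travel [ 0.016 -0.008  0.014] rot [-0.0005  0.0012 -0.0033] F [-1.  -1.6  6.1] gap 0.0148 j [ 0.18  0.41 -0.28  0.89 -0.    0.07]
```

```bash
python3 -m pendant '[{"travel":[0,0,-0.2],"rot":[0,0,0],"fingers":-1},{"travel":[0,0,-0.4],"rot":[0,0,0],"fingers":-1},{"travel":[0,0,-0.7],"rot":[0,0,0],"fingers":-1},{"travel":[0,0,-1],"rot":[0,0,0],"fingers":-1},{"travel":[0,0,-1],"rot":[0,0,0],"fingers":-1},{"travel":[0,0,-1],"rot":[0,0,0],"fingers":-1}]'
python3 -c "
from h import *
togo([.4915,-.1927,.30],194.85)"
```

```text
clock: 6.25
tcp_pos: [0.535, 0.1794, 0.191]
orientation: [0.0, -0.054, 0.999, 0.0]
wrist_force: [-0.7, 0.2, -2.1]
finger_gap: 0.0149
grip_force: 58.9
 clock 6.25 tcp [0.535  0.1794 0.191 ] yaw -173.79 travel [ 0.695 -3.044 -0.91 ] rot [ 1.00e-04  8.00e-04 -1.44e-01] F [-0.7  0.2 -2.1] gap 0.0149 j [ 0.18  0.32 -0.1   1.16  0.    0.07]
```

```bash
python3 -m pendant '[{"travel":[0.1,-0.5,-0.6],"rot":[0,0,-0.05],"fingers":-1},{"travel":[0.23,-1,-1],"rot":[0,0,-0.144],"fingers":-1},{"travel":[0.23,-1,-1],"rot":[0,0,-0.144],"fingers":-1},{"travel":[0.23,-1,-1],"rot":[0,0,-0.144],"fingers":-1},{"travel":[0.23,-1,-1],"rot":[0,0,-0.144],"fingers":-1}]'
python3 -c "
from h import *
togo([.4915,-.1927,.34],194.85)"
```

```text
clock: 6.75
tcp_pos: [0.5206, 0.055, 0.3114]
orientation: [0.001, -0.127, 0.992, -0.0]
wrist_force: [-0.3, 1.0, -3.0]
finger_gap: 0.0147
grip_force: 59.4
 clock 6.75 tcp [0.5206 0.055  0.3114] yaw -165.35 travel [ 0.757 -1.936 -0.237] rot [-0.0008  0.0009 -0.0033] F [-0.3  1.  -3. ] gap 0.0147 j [-0.05  0.2   0.05  1.42 -0.   -0.3 ]
```

```bash
python3 -m pendant '[{"travel":[0.1,-0.1,-0.24],"rot":[0,0,0],"fingers":-1},{"travel":[0.38,-0.5,-0.24],"rot":[0,0,0],"fingers":-1},{"travel":[0.38,-0.97,-0.24],"rot":[0,0,0],"fingers":-1},{"travel":[0.38,-0.97,-0.24],"rot":[0,0,0],"fingers":-1},{"travel":[0.38,-0.97,-0.24],"rot":[0,0,0],"fingers":-1}]'
python3 -m pendant '[{"travel":[0.38,-0.97,0],"rot":[0,0,0],"fingers":-1},{"travel":[0.38,-0.97,0],"rot":[0,0,0],"fingers":-1},{"travel":[0.38,-0.97,0],"rot":[0,0,0],"fingers":-1},{"travel":[0.38,-0.97,0],"rot":[0,0,0],"fingers":-1}]'
python3 - <<'E'
from h import *
togo([.4915,-.1927,.22],194.85)
p,d=env.read_camera('side'); a=p[40:280,230:480]
q,d2=env.read_camera('top'); b=q[170:320,260:410]
im=np.hstack([cv2.resize(a,(400,384)),cv2.resize(b,(384,384))]); cv2.imwrite('pics/hov.png',im)
E
```

```text
clock: 7.25
tcp_pos: [0.5059, -0.0683, 0.3368]
orientation: [-0.002, -0.128, 0.992, 0.001]
wrist_force: [0.1, 0.5, -2.5]
finger_gap: 0.0145
grip_force: 59.6
clock: 7.65
tcp_pos: [0.4916, -0.1926, 0.3375]
orientation: [-0.001, -0.128, 0.992, 0.001]
wrist_force: [0.5, 0.6, -2.7]
finger_gap: 0.0144
grip_force: 59.9
 clock 7.65 tcp [ 0.4916 -0.1926  0.3375] yaw -165.31 travel [-0.001 -0.003  0.979] rot [ 0.0021 -0.0023 -0.0026] F [ 0.5  0.6 -2.7] gap 0.0144 j [-0.53  0.21  0.13  1.49 -0.   -0.78]
```

View pics/hov.png

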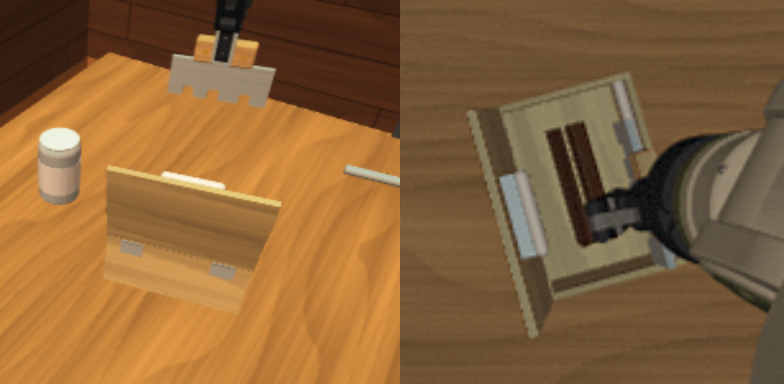

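Run:
```python
from h import *
p=cv2.imread('pics/top0.png'); g=cv2.cvtColor(p,cv2.COLOR_BGR2GRAY).astype(np.float32)
R,t,f,cx,cy=cam('top'); print('cam pos',-R.T@t)
c=np.array([.4915,-.1927]); a=np.radians(14.85); ex=np.array([np.cos(a),np.sin(a)]); ey=np.array([-np.sin(a),np.cos(a)])
v=np.linspace(-.07,.075,291)
for z in(.083,.050,.008):
    prof=[]
    for u in np.linspace(-.045,.045,19):
        X=np.c_[c+u*ex+v[:,None]*ey,np.full(len(v),z)]; q=proj('top',X).astype(np.float32)
        prof.append(cv2.remap(g,q[None,:,0],q[None,:,1],cv2.INTER_LINEAR)[0])
    m=np.mean(prof,0); d=np.gradient(m)
    pk=[i for i in range(1,290) if abs(d[i])>1.2 and abs(d[i])>=abs(d[i-1]) and abs(d[i])>abs(d[i+1])]
    print(z,[(round(v[i]*1000,1),round(float(d[i]),1)) for i in pk])
C=cloud('top',np.load('top0.npy'))
q=C.reshape(-1,3); l=np.c_[(q[:,:2]-c)@ex,(q[:,:2]-c)@ey,q[:,2]]
s=l[(abs(l[:,0])<.05)&(abs(l[:,1])<.045)]
for k in np.arange(-.036,.036,.003):
    b=s[(s[:,1]>=k)&(s[:,1]<k+.003)]
    if len(b): print(round(k*1000+1.5,1),len(b),np.percentile(b[:,2],[10,50,90]).round(3))
```

```text
cam pos [ 0.51861656 -0.01732442  1.01938145]
0.083 [(np.float64(-68.0), 4.0), (np.float64(-62.5), -5.6), (np.float64(-59.0), 9.1), (np.float64(-49.5), -7.3), (np.float64(-45.5), 6.5), (np.float64(-17.5), 1.4), (np.float64(-11.5), -15.7), (np.float64(-8.0), 1.8), (np.float64(3.5), -3.4), (np.float64(8.0), 12.8), (np.float64(12.0), -15.6), (np.float64(21.0), 1.3), (np.float64(27.5), 13.4), (np.float64(31.5), -1.9), (np.float64(53.5), -1.8), (np.float64(57.5), 5.4), (np.float64(65.0), -4.7), (np.float64(69.5), 3.4)]
0.05 [(np.float64(-66.5), 9.0), (np.float64(-56.5), -7.3), (np.float64(-52.5), 6.3), (np.float64(-24.0), 1.3), (np.float64(-17.5), -15.1), (np.float64(-14.0), 1.9), (np.float64(-2.5), -3.4), (np.float64(2.5), 12.5), (np.float64(6.5), -15.0), (np.float64(16.0), 1.3), (np.float64(22.5), 13.1), (np.float64(27.0), -1.9), (np.float64(49.5), -1.7), (np.float64(53.0), 5.2), (np.float64(61.5), -4.5), (np.float64(66.0), 3.1)]
0.008 [(np.float64(-66.5), -6.9), (np.float64(-62.0), 6.0), (np.float64(-32.0), 1.2), (np.float64(-25.5), -15.2), (np.float64(-22.0), 1.7), (np.float64(-9.5), 
[... 158 characters left out ...]
), (np.float64(48.5), 4.8), (np.float64(57.0), -4.6), (np.float64(62.0), 3.0)]
-34.5 41 [0.007 0.011 0.012]
-31.5 45 [0.008 0.01  0.012]
-28.5 39 [0.008 0.01  0.012]
-25.5 28 [0.008 0.011 0.013]
-19.5 1 [0.047 0.047 0.047]
-16.5 38 [0.05  0.051 0.053]
-13.5 54 [0.048 0.05  0.053]
-10.5 56 [0.045 0.048 0.05 ]
-7.5 50 [0.042 0.045 0.048]
-4.5 117 [0.013 0.036 0.045]
-1.5 50 [0.007 0.01  0.025]
4.5 15 [0.042 0.043 0.045]
7.5 41 [0.043 0.044 0.046]
10.5 40 [0.044 0.046 0.047]
13.5 38 [0.047 0.049 0.05 ]
16.5 97 [0.011 0.028 0.052]
19.5 79 [0.008 0.013 0.052]
22.5 42 [0.008 0.011 0.012]
25.5 43 [0.008 0.01  0.012]
28.5 45 [0.008 0.01  0.013]
31.5 43 [0.008 0.01  0.012]
34.5 42 [0.008 0.009 0.012]
```

```bash
python3 -m pendant '[{"travel":[0,0.005,0.4],"rot":[0,0,0],"fingers":-1},{"travel":[0,0.005,0.95],"rot":[0,0,0],"fingers":-1},{"travel":[0,0.005,0.95],"rot":[0,0,0],"fingers":-1},{"travel":[0,0.005,0.95],"rot":[0,0,0],"fingers":-1},{"travel":[0,0.005,0.95],"rot":[0,0,0],"fingers":-1}]'
python3 - <<'E'
from h import *
togo([.4913,-.1918,.14],194.85); print(env.get_state()['tau'].round(1))
p,d=env.read_camera('side'); q,d2=env.read_camera('top')
C=cloud('side',d); l=C[((C>[.3,-.2,.11])&(C<[.65,-.03,.3])).all(-1)&env.outline_of('side','lid')[0]['mask']]
m=l.mean(0); print(m,np.linalg.svd(l-m,full_matrices=False)[2][2])
im=np.hstack([cv2.resize(p[60:260,250:450],(384,384)),cv2.resize(q[170:320,260:410],(384,384))]); cv2.imwrite('pics/hov2.png',im)
E
```

```text
clock: 8.25
tcp_pos: [0.4921, -0.1893, 0.2261]
orientation: [0.0, -0.13, 0.991, 0.0]
wrist_force: [0.2, -0.4, -2.4]
finger_gap: 0.0149
grip_force: 59.8
 clock 8.25 tcp [ 0.4921 -0.1893  0.2261] yaw -165.03 travel [ 0.012 -0.019  0.718] rot [0.0003 0.0001 0.0021] F [ 0.2 -0.4 -2.4] gap 0.0149 j [-0.52  0.23 -0.13  1.22  0.   -0.78]
[  0.  -42.4  28.7   0.1   0.    0. ]
[ 0.46214416 -0.10356195  0.17431218] [-0.24987952  0.94446291 -0.21342453]
```

View pics/hov2.png

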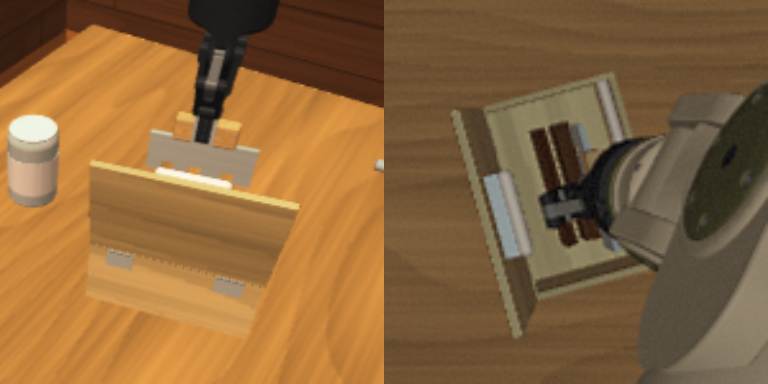

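```bash
python3 -m pendant '[{"travel":[0.01,-0.01,0.3],"rot":[0,0,0],"fingers":-1},{"travel":[0.01,-0.01,0.6],"rot":[0,0,0],"fingers":-1},{"travel":[0.01,-0.01,0.7],"rot":[0,0,0],"fingers":-1},{"travel":[0.01,-0.01,0.7],"rot":[0,0,0],"fingers":-1},{"travel":[0.01,-0.01,0.7],"rot":[0,0,0],"fingers":-1},{"travel":[0.01,-0.01,0.7],"rot":[0,0,0],"fingers":-1}]'
python3 - <<'E'
from h import *
togo([.4913,-.1918,.0746],194.85)
env.read_camera('top');togo([.4913,-.1918,.0746],194.85)
p,d=env.read_camera('side'); r=env.outline_of('side','lid')[0]
C=cloud('side',d); l=C[((C>[.3,-.2,.11])&(C<[.65,-.03,.3])).all(-1)&r['mask']]
m=l.mean(0); print(m,np.linalg.svd(l-m,full_matrices=False)[2][2])
togo([.4913,-.1918,.0746],194.85)
E
```

```text
clock: 9.0
tcp_pos: [0.4922, -0.1931, 0.1439]
orientation: [0.002, -0.129, 0.992, -0.001]
wrist_force: [0.6, 0.2, -1.5]
finger_gap: 0.0152
grip_force: 59.8
 clock 9.0 tcp [ 0.4922 -0.1931  0.1439] yaw -165.16 travel [0.006 0.014 0.577] rot [-0.0026  0.0026 -0.0001] F [ 0.6  0.2 -1.5] gap 0.0152 j [-0.53  0.28 -0.27  1.02 -0.   -0.78]
 clock 9.05 tcp [ 0.4921 -0.193   0.1437] yaw -165.16 travel [0.005 0.013 0.576] rot [-0.0025  0.0024 -0.0002] F [-0.6  0.2 -2.6] gap 0.0151 j [-0.53  0.28 -0.27  1.02 -0.   -0.78]
[ 0.46289238 -0.10339659  0.1741434 ] [-0.24958361  0.94466139 -0.21289172]
 clock 9.15 tcp [ 0.4917 -0.1928  0.1431] yaw -165.16 travel [0.002 0.01  0.571] rot [-0.0019  0.0018 -0.0001] F [ 0.2 -0.9 -2.2] gap 0.0148 j [-0.53  0.28 -0.27  1.02 -0.   -0.78]
```

```bash
python3 -m pendant '[{"travel":[0,0.007,0.1],"rot":[0,0,0],"fingers":-1},{"travel":[0,0.007,0.2],"rot":[0,0,0],"fingers":-1},{"travel":[0,0.007,0.27],"rot":[0,0,0],"fingers":-1},{"travel":[0,0.007,0.33],"rot":[0,0,0],"fingers":-1},{"travel":[0,0.007,0.38],"rot":[0,0,0],"fingers":-1},{"travel":[0,0.007,0.38],"rot":[0,0,0],"fingers":-1},{"travel":[0,0.007,0.38],"rot":[0,0,0],"fingers":-1}]'
python3 -c "
from h import *
togo([.4913,-.1918,.0746],194.85)"
```

```text
clock: 9.85
tcp_pos: [0.4906, -0.1915, 0.096]
orientation: [-0.0, -0.129, 0.992, 0.0]
wrist_force: [-0.4, -0.1, -1.5]
finger_gap: 0.0147
grip_force: 59.9
 clock 9.85 tcp [ 0.4906 -0.1915  0.096 ] yaw -165.16 travel [-0.005 -0.004  0.178] rot [ 0.     -0.0001 -0.0001] F [-0.4 -0.1 -1.5] gap 0.0147 j [-0.52  0.32 -0.34  0.91 -0.   -0.78]
```

```bash
python3 -m pendant '[{"travel":[0,0,0.06],"rot":[0,0,0],"fingers":-1},{"travel":[0,0,0.12],"rot":[0,0,0],"fingers":-1},{"travel":[0,0,0.16],"rot":[0,0,0],"fingers":-1},{"travel":[0,0,0.18],"rot":[0,0,0],"fingers":-1},{"travel":[0,0,0.18],"rot":[0,0,0],"fingers":-1},{"travel":[0,0,0.18],"rot":[0,0,0],"fingers":-1}]'
python3 -c "
from h import *
togo([.4913,-.1918,.0746],194.85)"
```

```text
clock: 10.45
tcp_pos: [0.4903, -0.1914, 0.0746]
orientation: [-0.0, -0.129, 0.992, 0.0]
wrist_force: [-2.0, 0.4, 0.9]
finger_gap: 0.0145
grip_force: 60.4
 clock 10.45 tcp [ 0.4903 -0.1914  0.0746] yaw -165.15 travel [-0.007 -0.006  0.   ] rot [ 0.0001 -0.0004 -0.0001] F [-2.   0.4  0.9] gap 0.0145 j [-0.52  0.34 -0.37  0.86 -0.   -0.78]
```

```bash
python3 -m pendant '[{"travel":[0,0,0.01],"rot":[0,0,0],"fingers":-1},{"travel":[0,0,0.01],"rot":[0,0,0],"fingers":-0.2},{"travel":[0,0,0.01],"rot":[0,0,0],"fingers":-0.2},{"travel":[0,0,0.01],"rot":[0,0,0],"fingers":-0.2},{"travel":[0,0,0.0],"rot":[0,0,0],"fingers":-0.2},{"travel":[0,0,-0.15],"rot":[0,0,0],"fingers":-0.2},{"travel":[0,0,-0.5],"rot":[0,0,0],"fingers":-0.2},{"travel":[0,0,-1],"rot":[0,0,0],"fingers":-0.2},{"travel":[0,0,-1],"rot":[0,0,0],"fingers":-0.2},{"travel":[0,0,-1],"rot":[0,0,0],"fingers":-0.2}]'
python3 - <<'E'
from h import *
togo([.4913,-.1918,.32],194.85)
p,d=env.read_camera('side'); q,d2=env.read_camera('top')
for n,dd in(('top',d2),('side',d)):
    C=cloud(n,dd); 
    for o in('gauge','gauge_grip'):
        for r in env.outline_of(n,o)[:2]:
            m=r['mask']&(dd>0); z=C[m]
            if len(z): print(n,o,r['conf'],np.median(z,0).round(3),np.percentile(z,97,axis=0).round(3),np.percentile(z,3,axis=0).round(3))
im=np.hstack([cv2.resize(p[60:260,250:450],(384,384)),cv2.resize(q[170:320,260:410],(384,384))]); cv2.imwrite('pics/rel.png',im)
E
```

```text
clock: 11.45
tcp_pos: [0.4922, -0.1924, 0.197]
orientation: [0.002, -0.129, 0.992, -0.002]
wrist_force: [1.1, 0.4, -0.2]
finger_gap: 0.0341
grip_force: 0.0
 clock 11.45 tcp [ 0.4922 -0.1924  0.197 ] yaw -165.16 travel [ 0.002  0.002 -1.025] rot [-0.0038  0.0037 -0.0001] F [ 1.1  0.4 -0.2] gap 0.0341 j [-0.52  0.24 -0.18  1.14 -0.   -0.78]
top gauge 0.62 [ 0.508 -0.185  0.07 ] [ 0.54  -0.176  0.083] [ 0.441 -0.205  0.038]
top gauge 0.41 [ 0.469 -0.114  0.206] [ 0.501 -0.1    0.214] [ 0.439 -0.128  0.2  ]
top gauge_grip 0.61 [ 0.509 -0.185  0.076] [ 0.538 -0.177  0.082] [ 0.442 -0.204  0.041]
```

View pics/rel.png

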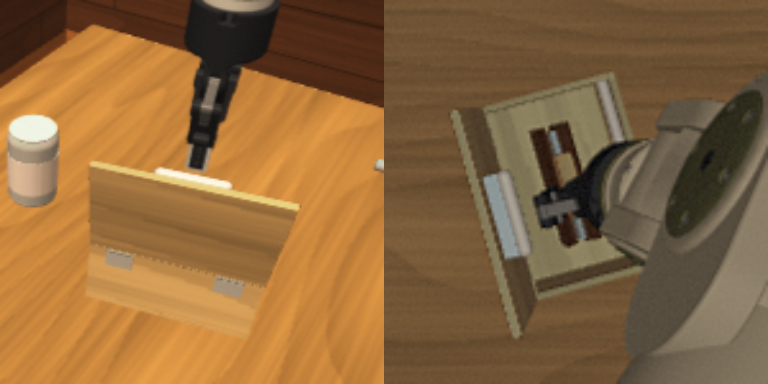

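```bash
python3 -m pendant '[{"travel":[0,0,-0.5],"rot":[0,0,0],"fingers":-1},{"travel":[0,0,-1],"rot":[0,0,0],"fingers":-1},{"travel":[0,0,-1],"rot":[0,0,0],"fingers":-1},{"travel":[0,0.3,-1],"rot":[0,0,0],"fingers":-1},{"travel":[0,0.6,-1],"rot":[0,0,0],"fingers":-1},{"travel":[0,1,-1],"rot":[0,0,0],"fingers":-1},{"travel":[0,1,-1],"rot":[0,0,0],"fingers":-1}]'
python3 -m pendant '[{"travel":[0,0.3,0],"rot":[0,0,0],"fingers":-1},{"travel":[0,0.3,0],"rot":[0,0,0],"fingers":-1},{"travel":[0,0.3,0.4],"rot":[0,0,0],"fingers":-1},{"travel":[0,0.3,0.85],"rot":[0,0,0],"fingers":-1},{"travel":[0,0.3,0.85],"rot":[0,0,0],"fingers":-1},{"travel":[0,0.3,0.85],"rot":[0,0,0],"fingers":-1}]'
python3 - <<'E'
from h import *
togo([.4915-.0371,-.1927+.1402,.21],194.85)
p,d=env.read_camera('side'); q,d2=env.read_camera('top')
C=cloud('top',d2); g=C[((C>[.42,-.25,.07])&(C<[.57,-.13,.1])).all(-1)]
for r in env.outline_of('top','gauge_grip')[:1]:
    g=C[r['mask']]; g=g[g[:,2]>.07]; print(r['conf'],r['xy'],len(g),np.median(g,0).round(4),cv2.minAreaRect(g[:,:2].astype(np.float32)*1000))
im=np.hstack([cv2.resize(p[60:260,250:450],(384,384)),cv2.resize(q[170:320,260:410],(384,384))]); cv2.imwrite('pics/beh.png',im)
E
```

```text
clock: 12.45
tcp_pos: [0.4577, -0.0713, 0.314]
orientation: [-0.001, -0.132, 0.991, 0.001]
wrist_force: [-0.0, -1.6, 0.1]
finger_gap: 0.0001
grip_force: 0.0
clock: 13.05
tcp_pos: [0.4499, -0.041, 0.2117]
orientation: [-0.002, -0.129, 0.992, 0.001]
wrist_force: [1.3, 0.2, -0.3]
finger_gap: 0.0001
grip_force: 0.0
 clock 13.05 tcp [ 0.4499 -0.041   0.2117] yaw -165.19 travel [-0.012 -0.102  0.014] rot [ 0.0014 -0.003  -0.0007] F [ 1.3  0.2 -0.3] gap 0.0001 j [-0.27  0.1  -0.32  1.15 -0.   -0.53]
0.8 [332.0, 240.4] 175 [ 0.4904 -0.1912  0.0798] ((514.9578857421875, -119.11807250976562), (195.50103759765625, 57.277217864990234), 71.61222839355469)
```

View pics/beh.png

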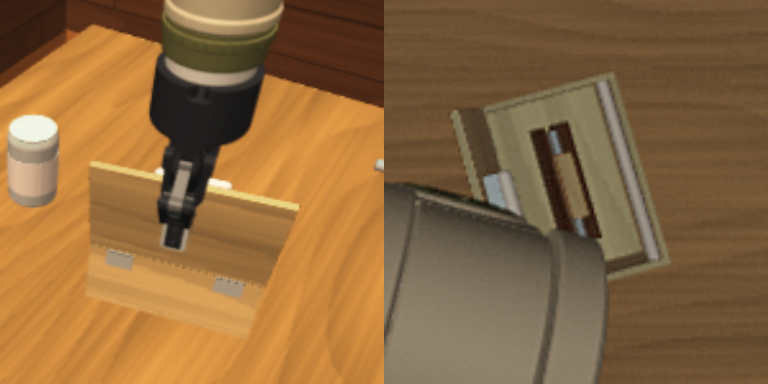

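```bash
python3 -m pendant '[{"travel":[0,-0.15,0],"rot":[0,0,0],"fingers":-1},{"travel":[0,-0.25,0],"rot":[0,0,0],"fingers":-1},{"travel":[0,-0.35,0],"rot":[0,0,0],"fingers":-1},{"travel":[0,-0.45,0],"rot":[0,0,0],"fingers":-1},{"travel":[0,-0.55,0],"rot":[0,0,0],"fingers":-1},{"travel":[0,-0.65,0],"rot":[0,0,0],"fingers":-1},{"travel":[0,-0.75,0],"rot":[0,0,0],"fingers":-1},{"travel":[0,-0.85,0],"rot":[0,0,0],"fingers":-1},{"travel":[0,-0.95,0],"rot":[0,0,0],"fingers":-1}]'
python3 - <<'E'
from h import *
togo([.4915+.0046,-.1927-.0174,.21],194.85)
p,d=env.read_camera('side'); r=env.outline_of('side','lid')[0]
C=cloud('side',d); l=C[((C>[.3,-.3,.1])&(C<[.65,-.03,.3])).all(-1)&r['mask']]
m=l.mean(0); print(r['conf'],len(l),m,np.linalg.svd(l-m,full_matrices=False)[2][2])
E
```

```text
clock: 14.1
tcp_pos: [0.4798, -0.1518, 0.2122]
orientation: [-0.0, -0.129, 0.992, 0.0]
wrist_force: [-0.2, 0.6, -0.5]
finger_gap: 0.0002
grip_force: 0.3
 clock 14.1 tcp [ 0.4798 -0.1518  0.2122] yaw -165.16 travel [-0.007 -0.504  0.018] rot [ 0.0003 -0.0006 -0.0002] F [-0.2  0.6 -0.5] gap 0.0002 j [-0.47  0.19 -0.21  1.17 -0.   -0.72]
0.58 5846 [ 0.47455092 -0.14954712  0.15970625] [-0.2392008   0.90146169  0.36076281]
```

```bash
python3 -m pendant '[{"travel":[0,-0.1,0],"rot":[0,0,0],"fingers":-1},{"travel":[0,-0.2,0],"rot":[0,0,0],"fingers":-1},{"travel":[0,-0.3,0],"rot":[0,0,0],"fingers":-1},{"travel":[0,-0.4,0],"rot":[0,0,0],"fingers":-1},{"travel":[0,-0.5,0],"rot":[0,0,0],"fingers":-1},{"travel":[0,-0.5,0],"rot":[0,0,0],"fingers":-1},{"travel":[0,-0.5,0],"rot":[0,0,0],"fingers":-1},{"travel":[0,-0.5,0],"rot":[0,0,0],"fingers":-1}]'
python3 - <<'E'
from h import *
togo([.4915+.0046,-.1927-.0174,.21],194.85)
for i in range(6):
    p,d=env.read_camera('side')
r=env.outline_of('side','lid')[0]
C=cloud('side',d); l=C[((C>[.3,-.35,.09])&(C<[.65,-.03,.3])).all(-1)&r['mask']]
m=l.mean(0); print(r['conf'],len(l),m,np.linalg.svd(l-m,full_matrices=False)[2][2])
E
```

```text
clock: 15.0
tcp_pos: [0.495, -0.2086, 0.2124]
orientation: [-0.0, -0.129, 0.992, 0.0]
wrist_force: [0.5, -0.4, 0.2]
finger_gap: 0.0001
grip_force: 0.0
 clock 15.0 tcp [ 0.495  -0.2086  0.2124] yaw -165.15 travel [-0.006 -0.015  0.02 ] rot [ 0.0003 -0.0002  0.    ] F [ 0.5 -0.4  0.2] gap 0.0001 j [-0.55  0.25 -0.13  1.19  0.   -0.81]
0.6 5528 [ 0.48354547 -0.18073942  0.12301357] [ 0.12076061 -0.455766   -0.88186973]
```

```bash
python3 -m pendant '[{"travel":[0,-0.22,0],"rot":[0,0,0],"fingers":-1},{"travel":[0,-0.22,0.2],"rot":[0,0,0],"fingers":-1},{"travel":[0,-0.22,0.4],"rot":[0,0,0],"fingers":-1},{"travel":[0,-0.22,0.4],"rot":[0,0,0],"fingers":-1},{"travel":[0,-0.22,0.4],"rot":[0,0,0],"fingers":-1},{"travel":[0,-0.22,0.4],"rot":[0,0,0],"fingers":-1},{"travel":[0,-0.22,0.4],"rot":[0,0,0],"fingers":-1}]'
python3 - <<'E'
from h import *
togo([.5026,-.2345,.112],194.85)
p,d=env.read_camera('side')
r=env.outline_of('side','lid')[0]
C=cloud('side',d); l=C[((C>[.3,-.35,.085])&(C<[.65,-.03,.3])).all(-1)&r['mask']]
m=l.mean(0); print(r['conf'],len(l),m,np.linalg.svd(l-m,full_matrices=False)[2][2])
E
```

```text
clock: 16.05
tcp_pos: [0.5027, -0.2347, 0.166]
orientation: [0.001, -0.129, 0.992, -0.001]
wrist_force: [-0.1, -0.9, -0.2]
finger_gap: -0.0002
grip_force: 0.0
 clock 16.05 tcp [ 0.5027 -0.2347  0.166 ] yaw -165.14 travel [0.001 0.003 0.45 ] rot [-0.0018  0.0016  0.0001] F [-0.1 -0.9 -0.2] gap -0.0002 j [-0.58  0.31 -0.17  1.09 -0.   -0.84]
0.69 4469 [ 0.48436188 -0.18417478  0.10249094] [-0.04374836  0.16466238  0.98537931]
```

Lid is ajar at 0.17. Press gently.

```bash
python3 -m pendant '[{"travel":[0,0,0.15],"rot":[0,0,0],"fingers":-1},{"travel":[0,0,0.25],"rot":[0,0,0],"fingers":-1},{"travel":[0,0,0.29],"rot":[0,0,0],"fingers":-1},{"travel":[0,0,0.32],"rot":[0,0,0],"fingers":-1},{"travel":[0,0,0.34],"rot":[0,0,0],"fingers":-1},{"travel":[0,0,0.36],"rot":[0,0,0],"fingers":-1}]'
python3 -m pendant '[{"travel":[0,0,0.02],"rot":[0,0,0],"fingers":-1},{"travel":[0,0,0.04],"rot":[0,0,0],"fingers":-1},{"travel":[0,0,0.06],"rot":[0,0,0],"fingers":-1},{"travel":[0,0,0.06],"rot":[0,0,0],"fingers":-1}]'
```

```text
clock: 16.75
tcp_pos: [0.502, -0.2343, 0.1213]
orientation: [0.0, -0.129, 0.992, 0.0]
wrist_force: [0.6, 1.1, 0.4]
finger_gap: -0.0
grip_force: 0.0
clock: 17.15
tcp_pos: [0.5017, -0.2342, 0.1137]
orientation: [-0.0, -0.129, 0.992, 0.0]
wrist_force: [0.1, 0.2, -0.4]
finger_gap: 0.0001
grip_force: 0.0
```

```bash
python3 -m pendant '[{"travel":[0,0,0.02],"rot":[0,0,0],"fingers":-1},{"travel":[0,0,0.03],"rot":[0,0,0],"fingers":-1},{"travel":[0,0,0.03],"rot":[0,0,0],"fingers":-1}]'
cat > lid.py <<'E'
from h import *
p,d=env.read_camera('side')
r=env.outline_of('side','lid')[0]
C=cloud('side',d); l=C[((C>[.3,-.35,.085])&(C<[.65,-.03,.3])).all(-1)&r['mask']]
m=l.mean(0); n=np.linalg.svd(l-m,full_matrices=False)[2][2]; print(r['conf'],len(l),m,n,'angle',np.arcsin(n[1]*np.sign(n[2])/.9667))
togo([.5026,-.2345,.112],194.85)
E
python3 lid.py
```

```text
clock: 17.45
tcp_pos: [0.5022, -0.2345, 0.112]
orientation: [0.0, -0.129, 0.992, -0.001]
wrist_force: [-2.6, 1.5, 9.9]
finger_gap: -0.0002
grip_force: 4.8
0.94 3705 [ 0.48412777 -0.1824299   0.09252897] [-0.00208688  0.00627294  0.99997815] angle 0.006489072605205525
 clock 17.55 tcp [ 0.5022 -0.2345  0.1119] yaw -165.16 travel [-0.003 -0.001 -0.   ] rot [-0.0011  0.0009 -0.0001] F [-2.9  2.  11. ] gap 0.0001 j [-0.58  0.35 -0.25  0.97 -0.   -0.84]
```

Lid is at about 0.006 rad under 10 N. Lift away and check that it stays shut.

```bash
python3 -m pendant '[{"travel":[0,0,0.01],"rot":[0,0,0],"fingers":-1},{"travel":[0,0,0.01],"rot":[0,0,0],"fingers":-1},{"travel":[0,0,-0.3],"rot":[0,0,0],"fingers":-1},{"travel":[0,0,-0.7],"rot":[0,0,0],"fingers":-1},{"travel":[0,0,-1],"rot":[0,0,0],"fingers":-1},{"travel":[0,0,-1],"rot":[0,0,0],"fingers":-1},{"travel":[0,0,-1],"rot":[0,0,0],"fingers":-1},{"travel":[0,0,-1],"rot":[0,0,0],"fingers":-1}]'
python3 lid.py
python3 - <<'E'
from h import *
p,d=env.read_camera('side'); C=cloud('side',d)
for o in('bowl','can','blank'):
    r=env.outline_of('side',o)[0]; print(o,np.median(C[r['mask']&(d>0)],0).round(3))
cv2.imwrite('pics/end.png',p)
E
```

```text
clock: 18.35
tcp_pos: [0.5013, -0.2339, 0.2291]
orientation: [-0.001, -0.129, 0.992, 0.001]
wrist_force: [-0.7, -0.1, -0.3]
finger_gap: 0.0
grip_force: 0.0
0.76 3780 [ 0.48403032 -0.18379166  0.09257189] [-0.00161072  0.00577188  0.99998205] angle 0.0059707433138874765
 clock 18.45 tcp [ 0.5011 -0.2338  0.2287] yaw -165.16 travel [-0.013 -0.011  0.973] rot [ 0.0022 -0.0021 -0.0001] F [-0.8 -0.2 -1. ] gap 0.0001 j [-0.58  0.28 -0.05  1.24 -0.   -0.84]
bowl [0.761 0.244 0.026]
can [ 0.717 -0.206  0.076]
blank [0.743 0.034 0.039]
```

View pics/end.png

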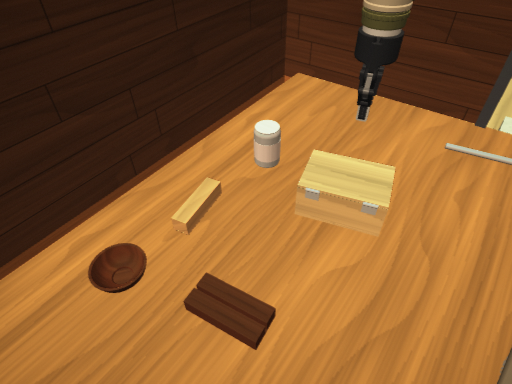

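The picture shows the lid lying flush on the case (345,175), the rest empty (230,308), and the bowl, can and blank unmoved. The gripper (365,100) is clear of everything.

```bash
python3 -c "
from workcell import env
print(env.hand_in())"
```

```text
the job is handed in; nothing more can be done
None
```

The job is handed in at about 18.5 s: the gauge was seated in the slot before the lid closed, the lid reads about 0.006 rad and stayed shut after I lifted off, and the bowl, can and blank did not move; the judge's verdict was not returned.

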